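# Hook a lost volume knob out of an amplifier frame

## Robot

A 6-joint arm with a two-finger parallel gripper is mounted at the origin on the work surface. World frame = base frame: x ahead of the robot, y to its left, z up, the work surface at z = 0. Lengths are in m, angles in degrees, forces in N, time in s.
With the tool pointing down it reaches from about 0.3 to 0.75 m from the base axis. Payload 8.5 kg.
Tool frame: the origin (TCP) lies midway between the tips of the shut fingers; the grasp point (between the pads) lies env.tcp_to_grasp behind it (env.tcp_to_grasp is the distance from the TCP to the grasp point, in m); z points along the fingers, y is the line along which they close (so a half turn about z gives the same grasp; the last joint's range is limited). The gripper opens to 85 mm and grips with 20 to 120 N. Pads are 22 mm wide; open, the fingers measure 114 mm over their backs; the gripper's body (76 mm by 85 mm) begins 54 mm behind the grasp point. The pads swing forward as they close: fully open they stand 13 mm farther back than shut.
Start: joints at [55.732, 21.807, 74.336, -0, 83.858, -12.336], TCP at [0.205, 0.51, 0.231] pointing down, gripper open.
Joint ranges: [-178.18, 178.18], [-50.72, 133.34], [12.68, 142.11], [-81.47, 261.47], [9.98, 163.14], [-165.26, 165.26]. Speed limits (degrees/s): [136.94, 136.94, 180, 180, 180, 180].

## Interface

Orientations are given as a 3x3 rotation matrix whose columns are the frame's x, y, z axes.
In Python, from rig import observe, optics, job, env gives the robot as it stands. The module is installed in compiled form; this text tells all that it offers.
- The arm moves only by the shell command python3 -m jog 'ROWS' [FORCE]. ROWS is JSON, a list of rows, each a list of 7 numbers: the turn, a rotation vector about the tool's x, y, z in rad, then the shift along the tool's x, y, z in m, then the opening in per cent of the stroke, from 0 (shut) to 100 (fully open). A call has 1 to 10 rows; each row shifts and turns the commanded pose from where the row before left it, along the tool's axes as they then stand; what a row does not reach is not made up. A row lasts 1/8 s, in which the tool goes at most 62.5 mm and 10.7 degrees, less where a joint would pass 70% of its speed; a pose out of reach is approached as far as the arm can. A call is refused whole if a number of a shift passes 0.0625 or a number of a turn 0.188, either way. A call with a gripper value outside its range is refused whole. The fingers move at their own pace and stop on an object; FORCE is the grip in N (left out, the last holds). Time passes only in rows, so rows that do not move let the fingers close. It gives the time, the measured TCP pose, the force, the opening and the grip force at its end, in the units of the state.
- observe(): the state, without advancing time (a new reading comes with each control period).
- optics.get_image(name): name is "scene" or "top"; returns a dict with "pixels" (480x640x3 uint8, red, green, blue), "mtx" (3x3 intrinsics, pixels), "rvec" (rotation vector, rad) and "tvec" (3), from world to camera coordinates, as OpenCV has them. Camera axes: x right, y down, z forward; pixel columns grow to the right and rows downward; lengths in m; the calibration is good to about 2 mm. A picture is of the moment at which its call begins. There is no depth.
- job.close_job(): hands the job in; it is judged then, once.
The state is a dict: "time_s": time; "q": joint angles; "qvel": joint speeds; "joint_efforts": joint torques, N m; "position": TCP position; "tool_rot": TCP orientation; "ft_force": force on the tool from outside, world axes, zero at the start; "wrist_torque": the same for the moment, N m; "grip_width": finger opening in m; "gripper_force": force on a finger pad.
Only numpy, scipy, OpenCV 4.12 (cv2) and the standard library are available. Lean on these libraries where they do the work, as an engineer would, in place of code of your own. Each camera call takes 0.05 s, during which the arm holds its last target. There are 200 camera calls.

## Task

The silver volume knob has slid deep into the open amplifier frame, under the wire guard where no hand fits. Take the yellow-handled hook tool, pass it in through the open front and use it to drag the knob right out onto the bench in front of the frame. Then lay the tool down flat on the bench, pick up the silver knob with the gripper and set it down gently, flat side down, in the red tray.

Things in the scene. Friction and masses are not known exactly. Their poses are not given: they have to be found in the camera images.
- silver_knob: Solid aluminium volume knob, 36 mm across, 22 mm high, about 60 g, standing on its flat back on the bench, 40 to 85 mm inside the frame's open front, near the middle. Origin: centre of its underside; z up. A black knob of the same size stands in the open and is not wanted.
- hook_tool: L-shaped hook lying flat, 140 g. Own frame, mm: origin under the grip place of the yellow handle (x -60 to 50, 18 wide, 24 high; balances at x = 20). Then an 8 mm steel shaft along +x, its middle at z = 12. At its end a steel hook arm, at right angles to +y only: x 150 (face towards handle) to 158, y -4 to 46, z 4 to 20. z up.
- frame: Amplifier frame fixed to the bench: blue finned heat sinks at the sides, silver rear panel, wire guard on top, front open to the robot, floor the bare bench. Origin: on the bench, middle of the open front; x runs inwards, y left, z up. Bay 190 mm deep, 280 mm wide (y -140 to 140), 65 mm clear height; outside 74 mm high, 360 mm wide.
- red_tray: Red open square parts tray, fixed to the bench, empty, 140 x 140 mm outside, 16 mm high, walls and floor 4 mm thick. Origin: centre of its underside, on the bench; z up. A blue tray of the same size stands near it; the two may swap places.
Not all that is in view belongs to the job. Of the things shaped like the silver_knob, the aluminium one is meant.

How it is judged:
By the outcome, as a careful person would: the job done as asked, in the order asked, and still so for the second after the job is handed in, with the robot touching nothing.
It also fails if it takes over 72 s, if anything falls off the work surface, if the arm or the gripper's body presses on something with over 40 N, if the wrist force passes 120 N, or if a joint passes its speed limit or range.

## Working session

There is one attempt and no reset: what is moved stays moved. The work goes in short steps, Python scripts to look and compute and a shell command to move; the robot and the scene stay as the last step left them, time stands still between calls to the robot, and variables do not carry over. Pictures are saved under pics/ and viewed, at most 10 in all, crops included, and the job is handed in when it is done.

```bash
mkdir -p pics
cat > h.py <<'E'
import numpy as np, cv2
from rig import observe, optics, job, env
def cam(n):
    d=optics.get_image(n); return d
def ray(d,uv):
    R=cv2.Rodrigues(np.array(d['rvec'],float))[0]; t=np.array(d['tvec'],float).ravel()
    v=R.T@np.linalg.inv(np.array(d['mtx']))@np.array([uv[0],uv[1],1.]); return -R.T@t, v
def onz(d,uv,z):
    c,v=ray(d,uv); return (c+v*(z-c[2])/v[2]).round(4)
def proj(d,P):
    return cv2.projectPoints(np.array(P,float).reshape(-1,1,3),np.array(d['rvec'],float),np.array(d['tvec'],float),np.array(d['mtx'],float),None)[0][:,0]
def save(d,f): cv2.imwrite(f,cv2.cvtColor(d['pixels'],cv2.COLOR_RGB2BGR))
E
python3 - <<'E'
from h import *
for n in('scene','top'):
    d=cam(n); save(d,f'pics/{n}0.png'); print(n,ray(d,(320,240)))
s=observe(); print(s['position'],s['tool_rot'],s['ft_force'],s['grip_width'],env.tcp_to_grasp,s['time_s'])
E
```

```text
scene (array([ 1.21163344, -0.29347242,  0.99254629]), array([-0.53306959,  0.27481212, -0.80023432]))
top (array([0.45194871, 0.04627443, 1.30439974]), array([ 0.12415668, -0.01189774, -0.9922718 ]))
[0.20529286 0.50997538 0.23080263] [[-9.27632702e-01  3.73493124e-01 -6.76080190e-04]
 [ 3.73493657e-01  9.27632166e-01 -1.02662446e-03]
 [ 2.43716553e-04 -1.20484209e-03 -9.99999244e-01]] [-0.22939991  0.48163405 -0.765131  ] 0.08521028916336201 0.0187 0.1
```

View pics/top0.png

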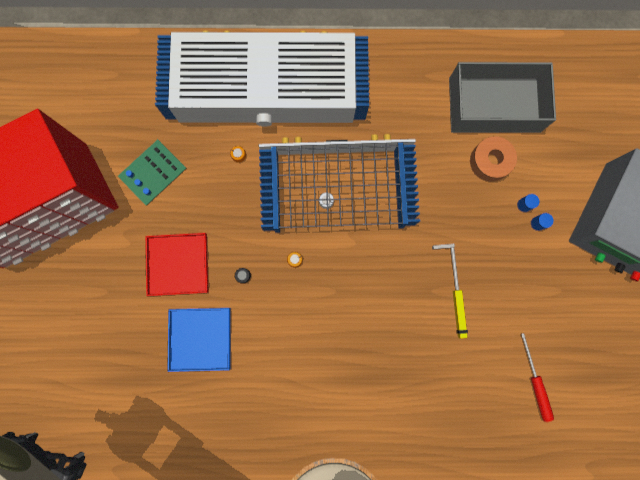

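View pics/scene0.png

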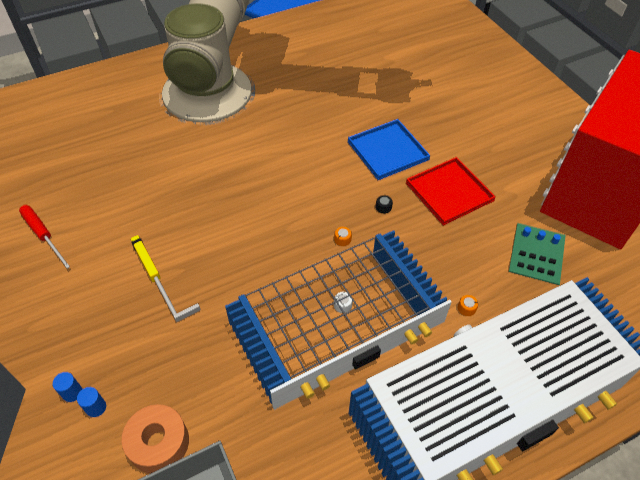

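The top view shows the frame at about (338,187), with a silver knob under the guard at (326,200). The hook tool has its handle at (461,313) and its arm tip at (435,246), pointing left. The red tray is at (177,265).

Knob-like things:
- (326,200): plain aluminium, inside the frame. This fits the description.
- (242,275): black, in the open.
- (295,260) and (238,154): orange with pale tops.
- (264,118): fixed to the other amplifier.

I'll measure these and confirm the choice in a crop.

```bash
cat > m.py <<'E'
from h import *
def blobs(d,lo,hi,box,amin=20):
    x0,y0,x1,y1=box; hsv=cv2.cvtColor(d['pixels'],cv2.COLOR_RGB2HSV)
    m=cv2.inRange(hsv,np.array(lo),np.array(hi)); k=np.zeros_like(m); k[y0:y1,x0:x1]=m[y0:y1,x0:x1]
    n,l,st,c=cv2.connectedComponentsWithStats(k)
    out=[]
    for i in range(1,n):
        if st[i,4]>=amin:
            p=np.argwhere(l==i)[:,::-1].astype(np.float32)
            out.append((c[i],st[i,4],cv2.minAreaRect(p)))
    return out
E
python3 - <<'E'
from m import *
t=cam('top'); s=cam('scene')
def show(n,d,b,z):
    for c,a,r in b: print(n,c.round(1),a,onz(d,c,z)[:2],'rect',np.round(r[1],1),[tuple(onz(d,p,z)[:2]) for p in cv2.boxPoints(r)])
Y=([24,150,100],[34,255,255])
show('yellow top',t,blobs(t,*Y,(420,260,500,360)),.024)
show('yellow scn',s,blobs(s,*Y,(110,220,180,300)),.024)
St=([0,0,90],[180,70,255])
show('steel top',t,blobs(t,*St,(425,238,470,292)),.018)
show('steel scn',s,blobs(s,*St,(145,270,205,325)),.018)
show('knob top',t,blobs(t,[0,0,110],[180,40,255],(312,188,340,212),8),.022)
show('knob scn',s,blobs(s,[0,0,110],[180,40,255],(328,288,358,316),8),.022)
R=([0,150,80],[6,255,255]); show('red top',t,blobs(t,*R,(140,228,215,300),200),.016)
show('red scn',s,blobs(s,*R,(400,150,500,230),200),.016)
B=([100,120,40],[118,255,255]); show('frame top',t,blobs(t,*B,(250,135,425,240),100),.074)
show('frame scn',s,blobs(s,*B,(220,225,460,410),100),.074)
O=([8,150,150],[16,255,255]); 
P=np.vstack([cv2.resize(d['pixels'][y:y+100,x:x+160],(800,300) if 0 else (480,300),interpolation=cv2.INTER_CUBIC) for d,x,y in((t,230,140+30),(s,290,215+5))])
cv2.imwrite('pics/crop1.png',P[...,::-1])
print('obst',onz(t,(295,260),.015),onz(s,(343,236),.015),'black',onz(t,(242,275),.022))
E
```

```text
yellow top [459.5 309.6] 350 [ 0.451  -0.2883] rect [40.3  8.8] [(np.float64(0.4952), np.float64(-0.2741)), (np.float64(0.4976), np.float64(-0.2944)), (np.float64(0.4067), np.float64(-0.302)), (np.float64(0.4044), np.float64(-0.2819))]
yellow top [462.7 335. ] 38 [ 0.3938 -0.2934] rect [4. 7.] [(np.float64(0.3983), np.float64(-0.2851)), (np.float64(0.3983), np.float64(-0.3011)), (np.float64(0.3893), np.float64(-0.3008)), (np.float64(0.3894), np.float64(-0.2848))]
yellow scn [134.5 237.8] 31 [ 0.3938 -0.2959] rect [3.6 8. ] [(np.float64(0.3903), np.float64(-0.3042)), (np.float64(0.3878), np.float64(-0.2885)), (np.float64(0.3972), np.float64(-0.2879)), (np.float64(0.3996), np.float64(-0.3035))]
yellow scn [146.1 259.9] 378 [ 0.4573 -0.291 ] rect [42.6  9.4] [(np.float64(0.4071), np.float64(-0.3042)), (np.float64(0.4036), np.float64(-0.2862)), (np.float64(0.5094), np.float64(-0.2779)), (np.float64(0.5121), np.float64(-0.2952))]
steel top [450.2 260.3] 211 [ 0.565  -0.2722] rect [49.7 19.7] [(np.float64(0.5969), np.float64(-0.2303)), (np.float64(0.6199), np.float64(-0.2712)), (np.float64
[... 2004 characters left out ...]
7), np.float64(0.0999)), (np.float64(0.7311), np.float64(0.1255)), (np.float64(0.7568), np.float64(0.1229)), (np.float64(0.7592), np.float64(0.0976))]
frame scn [256.4 344.6] 2553 [ 0.7506 -0.1753] rect [107.7  28.5] [(np.float64(0.6538), np.float64(-0.2042)), (np.float64(0.6479), np.float64(-0.1536)), (np.float64(0.8523), np.float64(-0.1492)), (np.float64(0.8547), np.float64(-0.195))]
frame scn [363.5 399.4] 557 [ 0.9174 -0.0596] rect [26. 31.] [(np.float64(0.8823), np.float64(-0.0671)), (np.float64(0.9051), np.float64(-0.0216)), (np.float64(0.9432), np.float64(-0.0438)), (np.float64(0.921), np.float64(-0.088))]
obst [0.5665 0.0891 0.015 ] [0.5724 0.0894 0.015 ] black [0.5315 0.2106 0.022 ]
```

View pics/crop1.png

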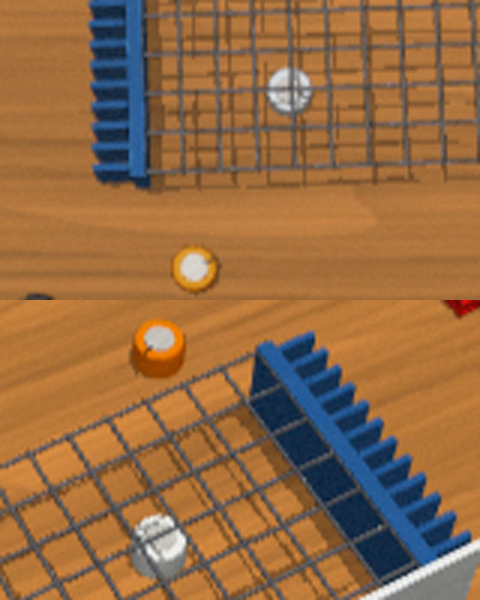

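The crop confirms the choice. The plain aluminium knob is inside the bay, under the guard, at top (326,200) and scene (343,302), which is about (0.710, 0.016). The knob outside at (295,260) is orange.

Other measurements:
- **Frame front:** x ≈ 0.631, so the knob is about 79 mm in, which agrees with the 40 to 85 mm given.
- **Tool:** origin about (0.449, -0.290) with a yaw of 4.7°. The predicted arm tip (0.599, -0.231) matches what I see.

Next I turn the gripper and cross over to the tool.

```bash
python3 -m jog '[[0,0,-0.155,0,0,0,100],[0,0,-0.155,0,0,0,100],[0,0,-0.154,0,0,0,100],[0,0,0,-0.0116,-0.0583,0,100],[0,0,0,-0.0116,-0.0583,0,100],[0,0,0,-0.0116,-0.0583,0,100],[0,0,0,-0.0116,-0.0583,0,100],[0,0,0,-0.0116,-0.0583,0,100],[0,0,0,-0.0116,-0.0583,0,100],[0,0,0,-0.0116,-0.0583,0,100]]'
python3 -m jog '[[0,0,0,-0.0116,-0.0583,0,100],[0,0,0,-0.0116,-0.0583,0,100],[0,0,0,-0.0116,-0.0583,0.015,100],[0,0,0,-0.0116,-0.0583,0.015,100],[0,0,0,-0.0116,-0.0583,0.015,100],[0,0,0,-0.0116,-0.0583,0.015,100],[0,0,0,-0.0116,-0.0583,0.015,100],[0,0,0,0,0,0,100]]'
```

```text
time_s: 1.45
position: [0.3195, 0.1082, 0.2315]
tool_rot: [[-0.997, -0.081, 0.001], [-0.081, 0.997, 0.0], [-0.001, -0.0, -1.0]]
ft_force: [1.2, 0.2, -0.2]
grip_width: 0.0853
gripper_force: 0.0
time_s: 2.45
position: [0.4335, -0.2932, 0.1544]
tool_rot: [[-0.997, -0.078, -0.002], [-0.078, 0.997, 0.001], [0.001, 0.001, -1.0]]
ft_force: [0.2, 0.3, -0.3]
grip_width: 0.0852
gripper_force: 0.0
```

```bash
python3 -m jog '[[0,0,0,0,0.0025,0.04,100],[0,0,0,0,0,0.04,100],[0,0,0,0,0,0.035,100],[0,0,0,0,0,0.02,100],[0,0,0,0,0,0.01,100],[0,0,0,0,0,0.005,100],[0,0,0,0,0,0,100]]'
python3 -m jog '[[0,0,0,0,0,0,0],[0,0,0,0,0,0,0],[0,0,0,0,0,0,0],[0,0,0,0,0,0,0],[0,0,0,0,0,0,0],[0,0,0,0,0,0,0],[0,0,0,0,0,0,0],[0,0,0,0,0,0,0]]' 80
```

```text
time_s: 3.32
position: [0.4335, -0.2877, 0.0068]
tool_rot: [[-0.997, -0.081, 0.0], [-0.081, 0.997, -0.0], [-0.0, -0.0, -1.0]]
ft_force: [-0.6, -1.1, 0.6]
grip_width: 0.0854
gripper_force: 0.0
time_s: 4.32
position: [0.4336, -0.2881, 0.0068]
tool_rot: [[-0.997, -0.081, 0.001], [-0.081, 0.997, -0.001], [-0.001, -0.001, -1.0]]
ft_force: [-0.2, -0.5, 5.2]
grip_width: 0.016
gripper_force: 78.6
```

```bash
python3 -m jog '[[0,0,0,0,0,-0.006,0],[0,0,0.041,0.01,0,0,0],[0,0,0.041,0,0,0,0],[0,0,0,0,0.038,0,0],[0,0,0,0,0.048,0,0],[0,0,0,0,0.048,0,0],[0,0,0,0,0.048,0,0],[0,0,0,0,0.048,0,0],[0,0,0,0,0,0,0]]'
python3 - <<'E'
from h import *
d=cam('top'); s=cam('scene')
P=np.vstack([cv2.resize(x['pixels'][a:a+150,b:b+260],None,fx=2,fy=2,interpolation=cv2.INTER_CUBIC) for x,a,b in((d,170,230),(s,180,150))])
cv2.imwrite('pics/c2.png',P[...,::-1])
p=observe()['position']
print(p,proj(d,[p+[.1735,.046,.008],p+[.1655,.046,.008],p+[.1735,-.004,.008]]),proj(s,[p+[.1735,.046,.008]]))
E
```

```text
time_s: 5.45
position: [0.422, -0.0559, 0.0122]
tool_rot: [[-1.0, -0.002, -0.002], [-0.002, 1.0, 0.001], [0.002, 0.001, -1.0]]
ft_force: [1.3, -0.5, -1.0]
grip_width: 0.0164
gripper_force: 77.9
[ 0.42328989 -0.05850809  0.01236289] [[338.67286523 246.73014369]
 [338.69752032 250.15242058]
 [360.14891327 246.70163472]] [[303.64883316 261.28213326]]
```

View pics/c2.png

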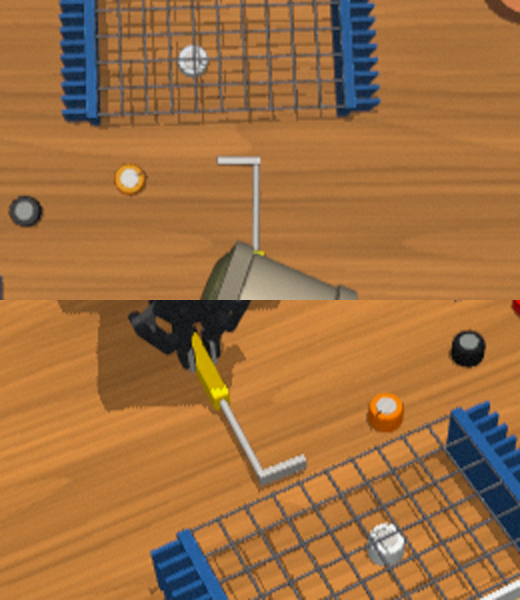

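The crop shows the tool held straight, with its arm tip at top (339,249) as predicted. The silver knob is at (326,200), to the left of the path in. I go in past it, then shift left behind it.

```bash
python3 -m jog '[[0,0,0,-0.04,0,0.001,0],[0,0,0,-0.04,0,0.001,0],[0,0,0,-0.04,0,0.001,0],[0,0,0,-0.03,0,0,0],[0,0,0,0,0,0,0],[0,0,0,0,0.02,0,0],[0,0,0,0,0.018,0,0],[0,0,0,0,0.01,0,0],[0,0,0,0,0,0,0]]'
python3 - <<'E'
from h import *
d=cam('top'); s=cam('scene')
P=np.vstack([cv2.resize(x['pixels'][a:a+75,b:b+130],None,fx=4,fy=4,interpolation=cv2.INTER_CUBIC) for x,a,b in((d,165,280),(s,260,290))])
cv2.imwrite('pics/c3.png',P[...,::-1])
E
```

```text
time_s: 6.68
position: [0.5733, -0.0096, 0.0094]
tool_rot: [[-1.0, -0.001, -0.0], [-0.001, 1.0, -0.0], [0.0, -0.0, -1.0]]
ft_force: [0.1, -1.1, -1.7]
grip_width: 0.0162
gripper_force: 78.1
```

View pics/c3.png

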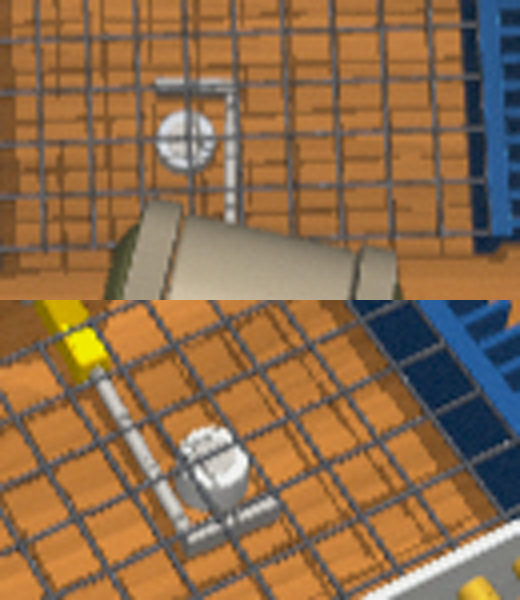

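The arm lies behind the knob (top ≈ (327,187), knob at (326,200)) and the shaft is just to its right. I now drag it out steadily.

```bash
python3 -m jog '[[0,0,0,0.005,0,0,0],[0,0,0,0.01,0,0,0],[0,0,0,0.015,0,0,0],[0,0,0,0.015,0,0,0],[0,0,0,0.015,0,0,0],[0,0,0,0.015,0,0,0],[0,0,0,0.015,0,0,0],[0,0,0,0.015,0,0,0],[0,0,0,0.015,0,0,0],[0,0,0,0.015,0,0,0]]'
python3 -m jog '[[0,0,0,0.015,0,0,0],[0,0,0,0.015,0,0,0],[0,0,0,0.015,0,0,0],[0,0,0,0.01,0,0,0],[0,0,0,0.005,0,0,0],[0,0,0,0,0,0,0]]'
python3 - <<'E'
from m import *
d=cam('top'); s=cam('scene')
P=np.vstack([cv2.resize(x['pixels'][a:a+150,b:b+260],None,fx=2,fy=2,interpolation=cv2.INTER_CUBIC) for x,a,b in((d,170,230),(s,180,150))])
cv2.imwrite('pics/c4.png',P[...,::-1])
E
```

```text
time_s: 8.02
position: [0.4375, -0.0106, 0.0095]
tool_rot: [[-1.0, 0.001, 0.0], [0.001, 1.0, -0.0], [-0.0, -0.0, -1.0]]
ft_force: [0.6, 0.2, -1.2]
grip_width: 0.0164
gripper_force: 78.0
time_s: 8.78
position: [0.3785, -0.0105, 0.0094]
tool_rot: [[-1.0, 0.001, 0.0], [0.001, 1.0, -0.0], [-0.0, -0.0, -1.0]]
ft_force: [0.4, -0.4, -1.3]
grip_width: 0.0163
gripper_force: 78.1
```

View pics/c4.png

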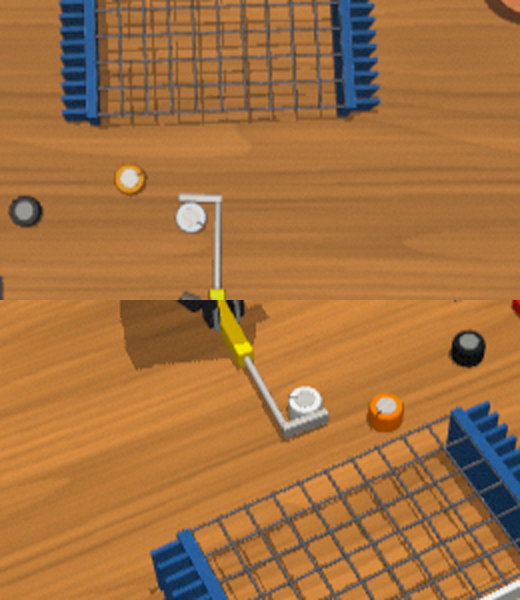

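The knob stands on the open bench at top (325,279), resting against the arm. I move the hook forward, then right, lay it down and let go.

```bash
python3 -m jog '[[0,0,0,-0.01,0,0,0],[0,0,0,-0.01,0,0,0],[0,0,0,0,-0.025,0,0],[0,0,0,0,-0.045,0,0],[0,0,0,0,-0.045,0,0],[0,0,0,0,-0.045,0,0],[0,0,0,0,-0.03,0,0],[0,0,0,0,0,0,0],[0,0,0,0,0,0.0015,0],[0,0,0,0,0,0.001,0]]'
python3 -m jog '[[0,0,0,0,0,0,0],[0,0,0,0,0,0,0],[0,0,0,0,0,0,30],[0,0,0,0,0,0,60],[0,0,0,0,0,0,100],[0,0,0,0,0,0,100],[0,0,0,0,0,0,100],[0,0,0,0,0,0,100]]'
python3 -m jog '[[0,0,0,0,0,-0.02,100],[0,0,0,0,0,-0.04,100],[0,0,0,0,0,-0.04,100],[0,0,0,0,0,0,100]]'
python3 - <<'E'
from m import *
d=cam('top'); s=cam('scene'); save(d,'pics/t5.png'); save(s,'pics/s5.png')
for n,x,b in(('t',d,(305,262,345,300)),('s',s,(275,362,320,400))):
    for c,a,r in blobs(x,[0,0,140],[180,45,255],b,30): print(n,c,a,onz(x,c,.022),np.round(r[1],1))
E
```

```text
time_s: 10.12
position: [0.3984, -0.1995, 0.0068]
tool_rot: [[-1.0, -0.0, -0.0], [-0.0, 1.0, 0.0], [0.0, 0.0, -1.0]]
ft_force: [-2.9, 2.0, 14.9]
grip_width: 0.0162
gripper_force: 80.4
time_s: 11.12
position: [0.3984, -0.2005, 0.0068]
tool_rot: [[-1.0, 0.001, -0.0], [0.001, 1.0, 0.0], [0.0, 0.0, -1.0]]
ft_force: [-0.1, -0.3, -0.3]
grip_width: 0.0856
gripper_force: 0.0
time_s: 11.62
position: [0.3993, -0.2012, 0.1091]
tool_rot: [[-1.0, 0.001, 0.004], [0.001, 1.0, -0.004], [-0.004, -0.004, -1.0]]
ft_force: [-0.9, -0.0, -0.9]
grip_width: 0.0855
gripper_force: 0.0
t [324.87709497 278.01117318] 179 [0.5241 0.0199 0.022 ] [14. 14.]
s [297.02463054 378.09852217] 203 [ 0.8152 -0.1308  0.022 ] [ 4. 51.]
```

View pics/s5.png

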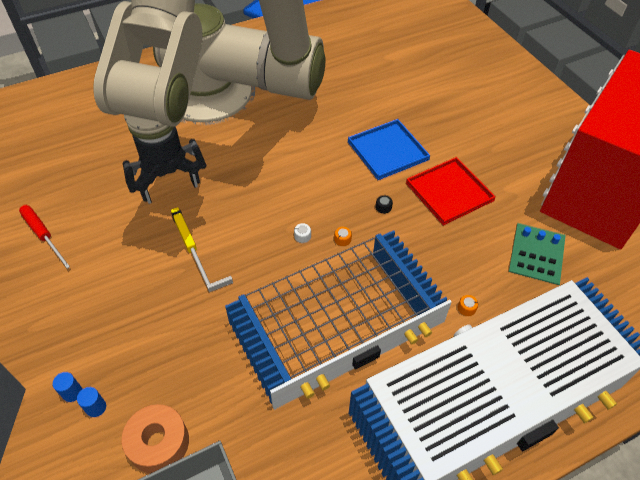

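The tool lies flat at scene (200,250), and the silver knob stands upright at scene (303,232), about (0.524, 0.019). This agrees with the hook face position of 0.544 minus 18 mm. The tray positions haven't changed.

```bash
python3 -m jog '[[0,0,0,-0.025,0.044,0,100],[0,0,0,-0.025,0.044,0,100],[0,0,0,-0.025,0.044,0,100],[0,0,0,-0.025,0.044,0,100],[0,0,0,-0.025,0.0435,0,100],[0,0,0,0,0,0,100]]'
python3 -m jog '[[0,0,0,0,0,0,100],[0,0,0,0,0,0.03,100],[0,0,0,0,0,0.03,100],[0,0,0,0,0,0.02,100],[0,0,0,0,0,0.015,100],[0,0,0,0,0,0.007,100],[0,0,0,0,0,0,100]]'
```

```text
time_s: 12.48
position: [0.5238, 0.0215, 0.1051]
tool_rot: [[-1.0, -0.003, -0.002], [-0.003, 1.0, 0.001], [0.002, 0.001, -1.0]]
ft_force: [-0.7, -0.6, 0.0]
grip_width: 0.0855
gripper_force: 0.0
time_s: 13.35
position: [0.5235, 0.0186, 0.0048]
tool_rot: [[-1.0, 0.001, -0.0], [0.001, 1.0, 0.0], [0.0, 0.0, -1.0]]
ft_force: [0.3, 0.8, 0.6]
grip_width: 0.0853
gripper_force: 0.0
```

```bash
python3 -m jog '[[0,0,0,0,0,0,0],[0,0,0,0,0,0,0],[0,0,0,0,0,0,0],[0,0,0,0,0,0,0],[0,0,0,0,0,0,0],[0,0,0,0,0,0,0],[0,0,0,0,0,0,0]]' 50
python3 -m jog '[[0,0,0,0,0,-0.01,0],[0,0,0,0,0,-0.03,0],[0,0,0,0,0,-0.04,0],[0,0,0,0,0,0,0]]'
python3 -m jog '[[0,0,0,-0.005,0.043,0,0],[0,0,0,-0.005,0.043,0,0],[0,0,0,-0.005,0.043,0,0],[0,0,0,-0.005,0.043,0,0],[0,0,0,-0.005,0.043,0,0],[0,0,0,-0.005,0.043,0,0],[0,0,0,-0.005,0.043,0,0],[0,0,0,0,0.042,0,0],[0,0,0,0,0,0,0],[0,0,0,0,0,0,0]]'
```

```text
time_s: 14.22
position: [0.5238, 0.019, 0.0055]
tool_rot: [[-1.0, 0.001, 0.001], [0.001, 1.0, -0.0], [-0.001, -0.0, -1.0]]
ft_force: [-1.2, 0.5, 5.5]
grip_width: 0.034
gripper_force: 49.7
time_s: 14.72
position: [0.5249, 0.0188, 0.0878]
tool_rot: [[-1.0, 0.001, 0.006], [0.001, 1.0, -0.001], [-0.006, -0.001, -1.0]]
ft_force: [-0.1, -0.3, -1.4]
grip_width: 0.0338
gripper_force: 50.0
time_s: 15.98
position: [0.5585, 0.3614, 0.084]
tool_rot: [[-1.0, 0.001, -0.001], [0.001, 1.0, -0.001], [0.001, -0.001, -1.0]]
ft_force: [-1.1, -0.6, -0.8]
grip_width: 0.034
gripper_force: 50.1
```

Run:
```python
from h import *
d=cam('top'); s=cam('scene')
P=np.vstack([cv2.resize(x['pixels'][a:a+150,b:b+200],None,fx=2,fy=2) for x,a,b in((d,210,120),(s,100,350))])
cv2.imwrite('pics/c6.png',P[...,::-1])
```

```text
(no output)
```

View pics/c6.png

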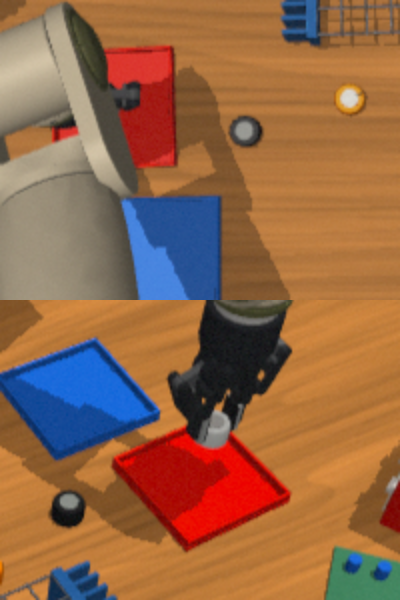

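The crop shows the knob held upright at scene (457,165), above the red tray. I lower it gently.

```bash
python3 -m jog '[[0,0,0,0,0,0.02,0],[0,0,0,0,0,0.025,0],[0,0,0,0,0,0.015,0],[0,0,0,0,0,0.008,0],[0,0,0,0,0,0.003,0],[0,0,0,0,0,0.001,0],[0,0,0,0,0,0.001,0],[0,0,0,0,0,0,0]]'
```

```text
time_s: 17.08
position: [0.5589, 0.362, 0.0121]
tool_rot: [[-1.0, 0.001, 0.0], [0.001, 1.0, 0.0], [-0.0, 0.0, -1.0]]
ft_force: [0.6, -0.8, -0.3]
grip_width: 0.0337
gripper_force: 50.1
```

```bash
python3 -m jog '[[0,0,0,0,0,0.001,0],[0,0,0,0,0,0.001,0],[0,0,0,0,0,0.0005,0],[0,0,0,0,0,0,0]]'
```

```text
time_s: 17.58
position: [0.5588, 0.3619, 0.0096]
tool_rot: [[-1.0, 0.001, 0.0], [0.001, 1.0, 0.0], [-0.0, 0.0, -1.0]]
ft_force: [-1.3, -0.5, 2.3]
grip_width: 0.0337
gripper_force: 50.4
```

```bash
python3 -m jog '[[0,0,0,0,0,0.0004,0],[0,0,0,0,0,0,0]]'; python3 -m jog '[[0,0,0,0,0,0,45],[0,0,0,0,0,0,55],[0,0,0,0,0,0,75],[0,0,0,0,0,0,75],[0,0,0,0,0,0,75],[0,0,0,0,0,0,75]]'
python3 -m jog '[[0,0,0,0,0,-0.01,75],[0,0,0,0,0,-0.03,75],[0,0,0,0,0,-0.05,75],[0,0,0,0,0,-0.05,75],[0,0,0,0.05,0,-0.02,75],[0,0,0,0.05,0,0,75],[0,0,0,0,0,0,75],[0,0,0,0,0,0,75]]'
python3 - <<'E'
from h import *
d=cam('top'); s=cam('scene'); P=s['pixels']; save(s,'pics/s7.png')
E
```

```text
time_s: 17.82
position: [0.5588, 0.3619, 0.0095]
tool_rot: [[-1.0, 0.001, 0.0], [0.001, 1.0, 0.0], [-0.0, 0.0, -1.0]]
ft_force: [-2.3, -1.9, 5.2]
grip_width: 0.0335
gripper_force: 50.8
time_s: 18.58
position: [0.5589, 0.3619, 0.0089]
tool_rot: [[-1.0, 0.001, 0.0], [0.001, 1.0, 0.0], [-0.0, 0.0, -1.0]]
ft_force: [0.4, 0.2, 0.0]
grip_width: 0.0639
gripper_force: 0.0
time_s: 19.58
position: [0.4595, 0.3621, 0.1696]
tool_rot: [[-1.0, 0.001, 0.001], [0.001, 1.0, 0.001], [-0.001, 0.001, -1.0]]
ft_force: [-0.1, -0.3, -0.1]
grip_width: 0.064
gripper_force: 0.0
```

View pics/s7.png

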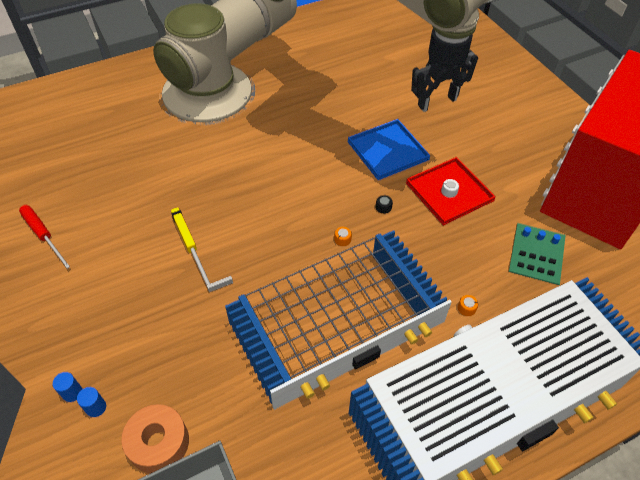

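The silver knob stands upright in the red tray at (450,188). The tool lies flat at (200,250), and the gripper is clear of everything.

```bash
python3 -c "
from rig import job; print(job.close_job())"
```

```text
the job is handed in; nothing more can be done
None
```

The silver knob was dragged out with the hook and now stands flat side down in the red tray; the tool lies flat on the bench, and the job was handed in at about 20 s, with no verdict returned.

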